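# Hang up the heater cover and rock the tube block out of its well

### The arm

A 6-joint arm with a two-finger parallel gripper is mounted at the origin on the work surface. World frame = base frame: x ahead of the robot, y to its left, z up, the work surface at z = 0. Lengths are in m, angles in rad, forces in N, time in s.
With the tool pointing down it reaches from about 0.275 to 0.825 m from the base axis. Payload 4.9 kg.
Tool frame: the origin (TCP) lies midway between the tips of the shut fingers; the grasp point (between the pads) lies 19 mm behind it (bot.grip_depth is the distance from the TCP to the grasp point, in m); y points along the fingers, x is the direction in which the jaws open and shut, and the axes are right-handed (so a half turn about y gives the same grasp; the last joint's range is limited). The gripper opens to 85 mm and grips with 20 to 120 N. Pads are 22 mm wide; open, the fingers measure 114 mm over their backs; the gripper's body (76 mm by 85 mm) begins 54 mm behind the grasp point. The pads swing forward as they close: fully open they stand 13 mm farther back than shut.
Start: joints at [1.028, 0.326, -0.193, 1.052, 0, 1.437], TCP at [0.219, 0.505, 0.231] pointing down, gripper open.
Joint ranges: [-2.65, 2.65], [-0.97, 1.79], [-1.3, 1.35], [-1.93, 2.1], [-1.47, 1.37], [-3.14, 3.14]. Speed limits (rad/s): [2.57, 2.57, 3.14, 3.14, 3.14, 3.14].

### API

Orientations are given as a unit quaternion [w, x, y, z].
In Python, from cell import bot gives the robot as it stands. Calls block until the motion is done:
- bot.move_pose(position, orientation): joint-space move of the TCP to a pose.
- bot.move_linear(position, speed=0.15, rotation=None, until_force=None): straight line of the TCP; rotation=None keeps the orientation; speed is the mean speed in m/s. With until_force (N) it stops when the force on the tool has changed by that much, and returns True; else False.
- bot.goto_joints(angles): joint-space move.
- bot.set_gripper(opening, grasp_force=None): opening from 0.0 (shut) to 1.0 (fully open); grasp_force is the grip in N (None keeps the last); returns when the fingers have stopped.
- bot.wait(seconds).
- bot.solve_ik(position, orientation): joint angles nearest the present ones, or None.
- bot.camera(name): name is "side" or "top"; returns the picture (480x640x3 uint8, red, green, blue); there is no depth.
- bot.calibration(name): a dict with "mtx" (3x3 intrinsics, pixels), "extrinsics" (4x4, takes a point from world to camera coordinates). Camera axes: x right, y down, z forward; pixel columns grow to the right and rows downward; lengths in m; the calibration is good to about 2 mm. A picture is of the moment at which its call begins. calibration takes no time and is no camera call.
A pose or a line that the arm cannot do raises bot.PlanningError and nothing moves.
- bot.close_job(): hands the job in, once; it reports no verdict.
Trained networks look in the newest picture that a camera, given by its name, has taken for a name from the list of things; names that differ only in an ending like _2 or _b are one class to them, and where a whole thing is asked for, a point or a joint stands for the part that bears it (a point fixed in the world has none). Each returns a list of dicts, best first, with "confidence" (0 to 1); they miss things now and then, are a little off and sometimes report something else, mostly with a low value. They report only what shows in the picture. A call takes as long as a camera call. They do not tell look-alikes from the thing itself.
- bot.search_frame(camera, thing): "bbox" ([left, top, width, height] in pixels, round what is visible of it).
Readings, each from a call of its own:
- bot.read_clock(): time.
- bot.read_joint_positions(): joint angles.
- bot.read_joint_vel(): joint speeds.
- bot.read_joint_efforts(): joint torques, N m.
- bot.read_position(): TCP position.
- bot.read_tool_rot(): TCP orientation.
- bot.read_ft_force(): force on the tool from outside, world axes, zero at the start.
- bot.read_moment(): the same for the moment, N m.
- bot.read_gripper_width(): opening from 0.0 (shut) to 1.0 (fully open).
Only numpy, scipy, OpenCV 4.12 (cv2) and the standard library are available. Lean on these libraries where they do the work, as an engineer would, in place of code of your own. Each camera call takes 0.05 s, during which the arm holds its last target. There are 200 camera calls.

### The job

I want to wipe out the well of the dry-block heater: take the steel cover off it and hang it astride the bar of the drying rail, then take hold of the block's knob and rock the tight block from end to end until it works free of the well, without lifting, tipping or shoving the heater and leaving the spare block, the dish and the tube rack undisturbed. Finish still holding the block upright and still, straight above its well and just clear of it, about 2 or 3 cm above the deck; do not set it down.

Things in the scene. Friction and masses are not known exactly. Their poses are not given: they have to be found in the camera images.
- heater: dry-block heater, a box 200 mm deep (its x) and 200 mm wide (its y), 2.2 kg, standing loose on rubber feet. Origin at the middle of its underside, z up; the sloping panel with the display is at its -x side. Its flat deck is 85 mm above the bench, with an open well 56 mm along x, 85 mm along y and 30 mm deep.
- heater_well (a point): centre of the well's mouth, level with the deck (30 mm from the heater's origin along its +x); axes as the heater's. Each end wall of the well (heater +y and -y) has a rounded spring strip 8 mm below the deck that presses the block's end face with about 23 N and holds it by friction, about 14 N an end: both ends together hold harder than the heater weighs, so a straight pull lifts the heater.
- block: aluminium tube block tight in the well, 52 (x) x 80 (y) x 48 mm high, 0.36 to 0.59 kg, origin at the middle of its underside, z up. Seated, its underside is 30 mm below the deck, its y along the heater's y. Walk it out: tip it, turning the grip with it, about heater x by some 5 degrees each way (binds near 9), one end rising, the other staying or sinking a bit. It stays where left, is free after a rise of 22 to 26 mm.
- block_knob (a point): centre of the block's lifting knob, black, round, 28 mm across and 24 mm high, on a 10 mm steel rod that rises 32 mm from the middle of the block's top; on the block's axis, 92 mm above its underside; axes as the block's. Hidden under the cover at the start
- cover: folded steel cover standing on the deck over block and knob: an upside-down U of 3 mm sheet, 76 mm wide (x, 70 mm inside), 110 mm long (y, both ends open), 87 mm high (84 mm inside), 0.22 kg. Origin at the middle between the lower edges of its two legs, z up. On its top is a black round knob 26 mm across, from 96 to 118 mm above the origin, on a short 12 mm stem.
- cover_knob (a point): centre of the cover's knob, 107 mm above the cover's origin; axes as the cover's
- cover_under (a point): middle of the underside of the cover's top sheet (84 mm above its origin), where the bar carries it; axes as the cover's
- rail: the drying rail: a level round steel bar 14 mm thick and 230 mm long along the rail's y, on a post at each end, over a drip tray 130 x 260 mm and 14 mm high; fixed to the bench. Origin at the bench under the middle of the bar, z up.
- rail_mid (a point): middle of the bar, on its centre line, 130 mm above the bench; axes as the rail's
- spare_block: a second aluminium tube block, 52 x 80 x 48 mm with six wide holes, no rod or knob; stands between heater and rail, on the robot's side; to be left alone. Origin at the middle of its underside
- dish: low clear round dish with a lid, 62 mm across and 15 mm high, between heater and rail; to be left alone. Origin at the middle of its underside
- tube_rack: white rack of capped tubes, 70 x 160 mm and 86 mm high, its length about along world x, beyond the dish; to be left alone. Origin at the middle of its underside
Not all that is in view belongs to the job. Leave any purple look-alike of the cover alone.

How it is judged:
By the outcome, as a careful person would: the job done as asked, in the order asked, and still so for the second after the job is handed in, while the arm keeps its last pose, push and grip.
It also fails if it takes over 61 s, if anything falls off the work surface, if the arm or the gripper's body presses on something with over 40 N, if the wrist force passes 120 N, or if a joint passes its speed limit or range.

## Working session

There is one attempt and no reset: what is moved stays moved. The work goes in short steps, each a Python script; the robot and the scene stay as the last script left them, time stands still between calls to the robot, and variables do not carry over. Pictures are saved under pics/ and viewed, about 8 in all and at most 12, crops included, and the job is handed in when it is done.

```bash
ls; mkdir -p pics
python3 - <<'E'
from cell import bot
import cv2,numpy as np
np.set_printoptions(precision=4,suppress=True)
for c in ("top","side"):
    im=bot.camera(c); cv2.imwrite(f"pics/{c}0.png",im[:,:,::-1])
    k=bot.calibration(c); print(c,k["mtx"],k["extrinsics"])
    for t in ("heater","cover","cover_knob","rail","spare_block","dish","tube_rack"):
        print(t,[(np.round(d["bbox"]),round(d["confidence"],2)) for d in bot.search_frame(c,t)[:3]])
print(bot.read_clock(),bot.read_tool_rot(),bot.grip_depth)
E
```

```text
pics
top [[501.5379   0.     323.6146]
 [  0.     501.5379 236.9694]
 [  0.       0.       1.    ]] [[-0.0162 -0.9998  0.0064  0.0399]
 [-0.9792  0.0146 -0.2022  0.5609]
 [ 0.2021 -0.0095 -0.9793  1.0963]
 [ 0.      0.      0.      1.    ]]
heater [(array([189., 188., 105., 106.]), 0.69)]
cover [(array([207., 191.,  60.,  52.]), 0.7), (array([167., 314.,  49.,  54.]), 0.6), (array([192., 190., 105., 107.]), 0.43)]
cover_knob [(array([169., 313.,  47.,  56.]), 0.87), (array([210., 190.,  60.,  55.]), 0.62)]
rail [(array([386., 220., 125.,  69.]), 0.73), (array([205., 190.,  68.,  55.]), 0.57)]
spare_block [(array([321., 273.,  39.,  27.]), 0.76)]
dish [(array([319., 226.,  28.,  23.]), 0.81)]
tube_rack [(array([298., 156.,  69.,  44.]), 0.58)]
side [[532.1255   0.     320.9103]
 [  0.     532.1255 243.4725]
 [  0.       0.       1.    ]] [[ 0.9923 -0.1239  0.0008 -0.5342]
 [-0.0942 -0.7586 -0.6448  0.1697]
 [ 0.0805  0.6397 -0.7644  1.1263]
 [ 0.      0.      0.      1.    ]]
heater [(array([265., 171., 108.,  92.]), 0.65)]
cover [(array([197., 158.,  50.,  57.]), 0.89), (array([306., 155.,  50.,  65.]), 0.68)]
cover_knob [(array([195., 162.,  53.,  51.]), 0.83), (array([310., 152.,  48.,  65.]), 0.66)]
rail [(array([293., 313.,  77., 164.]), 0.77)]
spare_block [(array([265., 276.,  32.,  46.]), 0.55)]
dish [(array([320., 281.,  28.,  26.]), 0.69)]
tube_rack [(array([382., 243.,  42.,  79.]), 0.81), (array([289., 312.,  81., 168.]), 0.28)]
0.8 [ 0.5911 -0.5911 -0.3881  0.3881] 0.0187
```

View pics/top0.png

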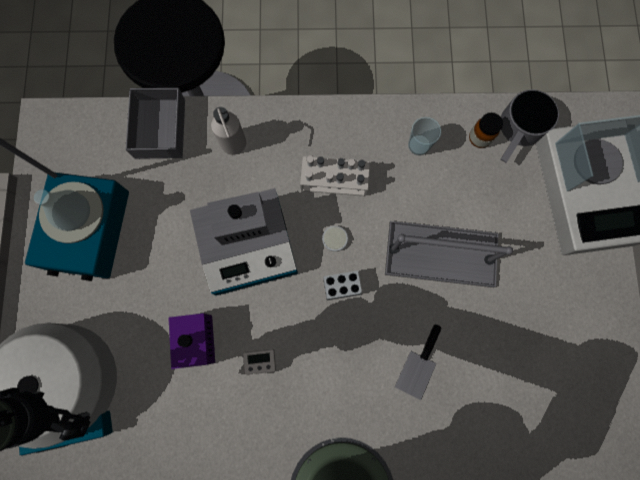

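View pics/side0.png

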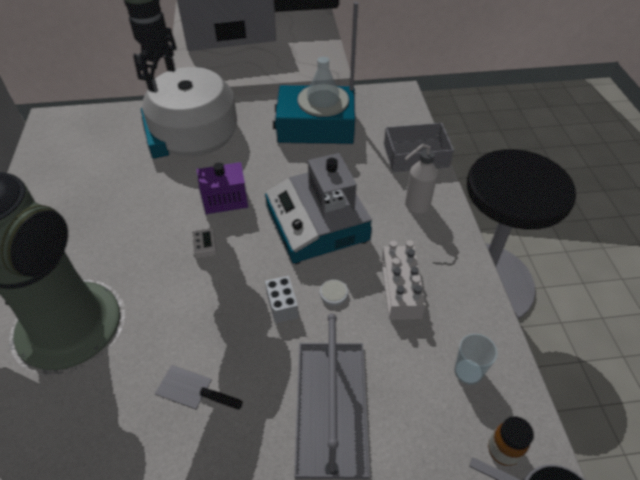

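Run:
```python
import cv2,numpy as np
t=cv2.imread("pics/top0.png");s=cv2.imread("pics/side0.png")
def crop(im,x,y,w,h,k):
    o=cv2.resize(im[y:y+h,x:x+w],None,fx=k,fy=k,interpolation=cv2.INTER_CUBIC)
    o=cv2.convertScaleAbs(o,alpha=1.3)
    for i in range(0,w,10):
        cv2.line(o,(i*k,0),(i*k,6 if (x+i)%50 else 20),(0,255,255),1)
        if (x+i)%20==0: cv2.putText(o,str(x+i),(i*k,18),0,.35,(0,255,255),1)
    for i in range(0,h,10):
        cv2.line(o,(0,i*k),(6,i*k),(0,255,255),1)
        if (y+i)%20==0: cv2.putText(o,str(y+i),(8,i*k+4),0,.35,(0,255,255),1)
    return o
a=np.hstack([crop(t,180,170,130,150,3),crop(s,260,140,130,150,3)])
a=np.zeros((600,800,3),np.uint8)
a[:560,:400]=0
o=crop(t,190,180,110,120,4)[:,:400]; a=np.zeros((600,800,3),np.uint8)
o1=crop(t,190,180,100,120,4); o1=crop(t,190,180,108,120,4)[:,:432]
o2=crop(s,264,150,110,115,4)
cv2.imwrite("pics/h.png",np.hstack([cv2.copyMakeBorder(o1[:460],0,0,0,0,0)[:,:400],o2[:460,:400]]))
b1=crop(t,380,210,140,80,5)[:,:700]; b2=crop(s,285,305,90,175,3)
c=np.zeros((600,800,3),np.uint8); r=cv2.resize(b1,None,fx=.75,fy=.75); c[:300,:525]=r
b2=b2[:525]; c[:525,528:798]=b2
cv2.imwrite("pics/r.png",c)
```

```text
(no output)
```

View pics/h.png

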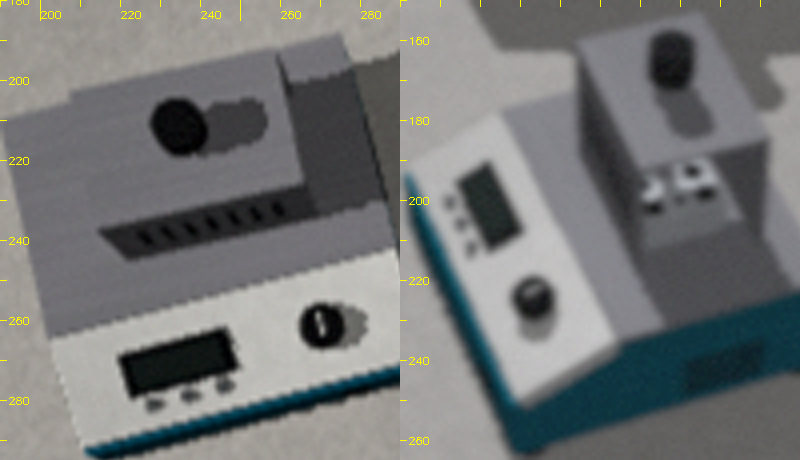

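View pics/r.png

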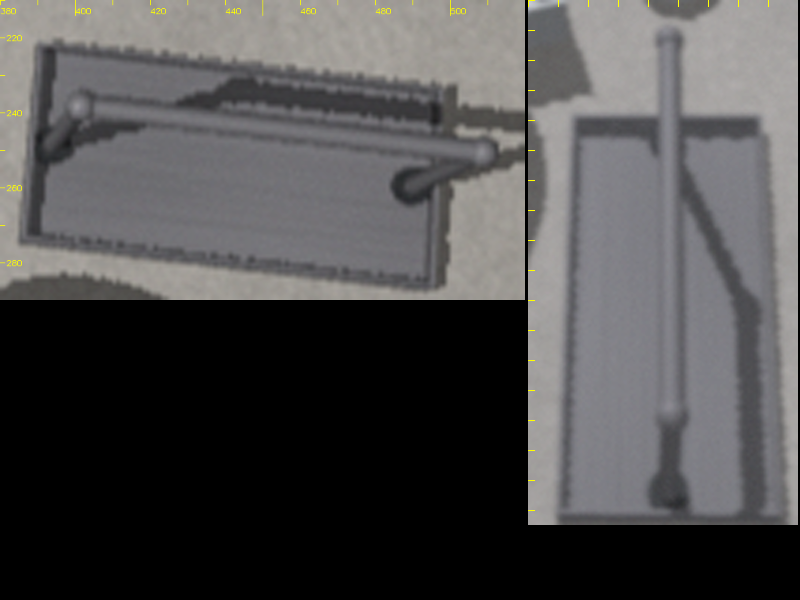

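```bash
cat > h.py <<'E'
import numpy as np
from cell import bot
from scipy.optimize import least_squares
from scipy.spatial.transform import Rotation as R
np.set_printoptions(precision=4,suppress=True)
def proj(c,P):
    k=bot.calibration(c);E=k["extrinsics"];p=np.atleast_2d(P)@E[:3,:3].T+E[:3,3];q=p@k["mtx"].T
    return q[:,:2]/q[:,2:]
def fit(obs,x0,z=True):
    "obs: (camera, local xyz, pixel); fit x,y,yaw(,dz)"
    def f(v):
        r=R.from_euler('z',v[2]); o=[v[0],v[1],v[3] if z else 0]
        return np.concatenate([(proj(c,r.apply(l)+o)[0]-px) for c,l,px in obs])
    s=least_squares(f,x0 if z else x0[:3],loss='soft_l1'); return s.x,f(s.x).reshape(-1,2)
def quat(az,tilt=None):
    "tool down, jaw axis (tool x) at world azimuth az; tilt: extra world Rotation"
    x=np.array([np.cos(az),np.sin(az),0]);y=np.array([0,0,-1.]);m=R.from_matrix(np.c_[x,y,np.cross(x,y)])
    if tilt is not None:m=tilt*m
    q=m.as_quat();return np.r_[q[3],q[:3]]
E
python3 - <<'E'
from h import *
a,b=.038,.055
o=[("top",[0,0,.107],(234.75,211.75)),("side",[0,0,.107],(331.75,165))]
for (x,y),t,s in zip([(a,b),(a,-b),(-a,-b),(-a,b)],[(207.5,203),(259.5,192.5),(265.75,225.75),(214.5,237.5)],[(339.75,153),(356,184.5),(323.5,193),(309,161.25)]):
    o+=[("top",[x,y,.087],t),("side",[x,y,.087],s)]
print("cover",*fit(o,[.5,.2,0.2,.085]))
print("cover fixed z",fit([(c,np.add(l,[0,0,.085]),p) for c,l,p in o],[.5,.2,0.2],False)[0])
h=[("top",[.1,.1,.085],(191.25,209.5)),("top",[.1,-.1,.085],(275.5,188.75)),("side",[.1,-.1,.085],(369,219))]
print("heater",*fit(h,[.5,.2,.2],False))
r=[("top",[0,.115,.13],(401.3,238)),("top",[0,-.115,.13],(509,250.5)),("side",[0,.115,.13],(332,317.7)),("side",[0,-.115,.13],(332.7,443))]
print("rail",*fit(r,[.5,-.2,0,0]))
print(fit(r,[.5,-.2,0],False)[0])
E
```

```text
cover [0.5888 0.2127 0.2019 0.0842] [[ 0.3444  0.1652]
 [ 0.0676  0.5625]
 [ 0.0153 -0.3979]
 [-0.4313  0.3879]
 [-0.3673 -0.7237]
 [ 0.6514  0.406 ]
 [ 0.3812  0.4026]
 [-0.0378 -0.2148]
 [-0.692  -0.1836]
 [-1.2463 -0.8341]]
cover fixed z [0.5886 0.2123 0.202 ]
heater [0.5484 0.214  0.227 ] [[-1.6555  0.1744]
 [ 0.2664  0.6723]
 [ 1.3228  0.829 ]]
rail [ 0.5264 -0.2499 -0.1329  0.0016] [[ 0.3968 -0.1456]
 [-0.3613 -0.2619]
 [-0.1487 -0.0283]
 [-0.1737  0.0361]]
[ 0.5266 -0.2496 -0.133 ]
```

Run:
```python
from h import *
C=np.array([.5887,.2125]);cy=.202;L=np.array([.5265,-.2497]);ly=-.133
best=[]
for s in (1,-1):
    qa,qb=quat(cy+s*np.pi/2),quat(ly+s*np.pi/2)
    for p,q in ((np.r_[C,.29],qa),(np.r_[C,.178],qa),(np.r_[C,.33],qa),(np.r_[L,.33],qb),(np.r_[L,.14],qb)):
        j=bot.solve_ik(p,q); print(s,j)
    j=bot.solve_ik(np.r_[C,.29],qa)
    if j is not None: best.append((np.abs(np.subtract(j,bot.read_joint_positions())).max(),s))
s=min(best)[1];print(best)
qa=quat(cy+s*np.pi/2)
p=bot.read_position()
bot.move_linear([p[0],p[1],.33],speed=.2)
bot.move_pose(np.r_[C,.29],qa)
bot.move_linear(np.r_[C,.2],speed=.12)
import cv2
a=bot.camera("top")[150:290,170:330];b=bot.camera("side")[110:250,240:400]
cv2.imwrite("pics/g.png",np.hstack([cv2.resize(v,(400,350),interpolation=cv2.INTER_CUBIC) for v in (a,b)])[:,:,::-1])
print(bot.read_clock(),bot.read_position(),bot.read_ft_force())
```

```text
1 [0.2285 0.4446 0.1341 1.2602 0.     0.0265]
1 [ 0.2285  0.5027 -0.0606  1.0075  0.      0.0265]
1 [0.2285 0.4372 0.222  1.3556 0.     0.0265]
1 [-0.5695  0.348   0.0892  1.3121  0.     -0.4365]
1 [-0.5695  0.4593 -0.2372  0.8742  0.     -0.4365]
-1 [ 0.2285  0.4446  0.1341  1.2602  0.     -3.1151]
-1 [ 0.2285  0.5027 -0.0606  1.0075  0.     -3.1151]
-1 [ 0.2285  0.4372  0.222   1.3556  0.     -3.1151]
-1 [-0.5695  0.348   0.0892  1.3121  0.      2.7051]
-1 [-0.5695  0.4593 -0.2372  0.8742  0.      2.7051]
[(np.float64(1.4100540754556892), 1), (np.float64(4.5516467290454825), -1)]
4.1667 [0.5894 0.2127 0.2012] [ 0.1754  0.7552 -0.7839]
```

View pics/g.png

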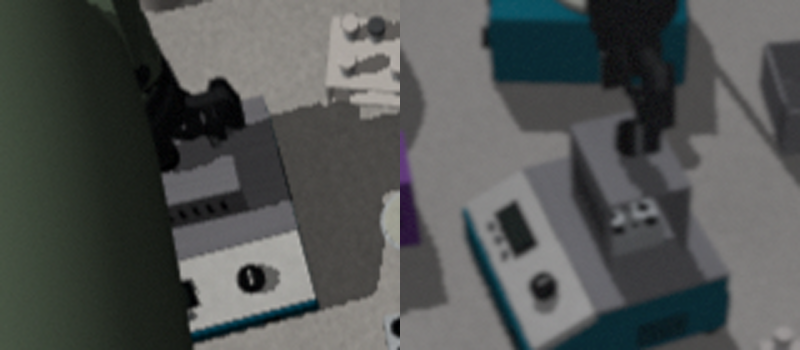

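Run:
```python
from h import *
p=bot.read_position();q=bot.read_tool_rot();M=R.from_quat(np.r_[q[1:],q[0]]).as_matrix();print(M)
for d in (-.05,0,.05):
    for c,o,k in(("top",(170,150),0),("side",(240,110),400)):
        print(d,c,(proj(c,p+M@[d,-.013,0])[0]-o)*2.5+[k,0])
```

```text
[[-0.2007  0.002  -0.9796]
 [ 0.9796  0.0004 -0.2007]
 [ 0.     -1.     -0.002 ]]
-0.05 top [219.3104 133.9247]
-0.05 side [650.5296 155.949 ]
0 top [157.9208 146.8861]
0 side [630.6392 118.6492]
0.05 top [ 96.225 159.912]
0.05 side [611.7809  83.2848]
```

Run:
```python
from h import *
C=np.array([.5887,.2125])
print(bot.move_linear(np.r_[C,.1785],speed=.06,until_force=6), bot.read_position())
bot.set_gripper(0.,50); print(bot.read_gripper_width(),bot.read_ft_force())
f0=bot.read_ft_force()
bot.move_linear(np.r_[C,.20],speed=.05); bot.wait(.2)
print(bot.read_gripper_width(),bot.read_ft_force()-f0,bot.read_moment())
bot.move_linear(np.r_[C,.34],speed=.18)
import cv2
print(bot.read_ft_force()-f0,bot.read_clock())
a=bot.camera("top")[110:290,150:310];b=bot.camera("side")[60:240,240:400]
cv2.imwrite("pics/g2.png",np.hstack([cv2.resize(v,(400,450),interpolation=cv2.INTER_CUBIC) for v in (a,b)])[:,:,::-1])
```

```text
False [0.5884 0.2124 0.1779]
0.2796348557336511 [0.1793 1.5896 1.8817]
0.2857205966790005 [ 0.0698 -1.5202 -3.4295] [ 0.0102 -0.0529 -0.0349]
[ 0.1699 -0.7632 -5.0232] 6.9667
```

View pics/g2.png

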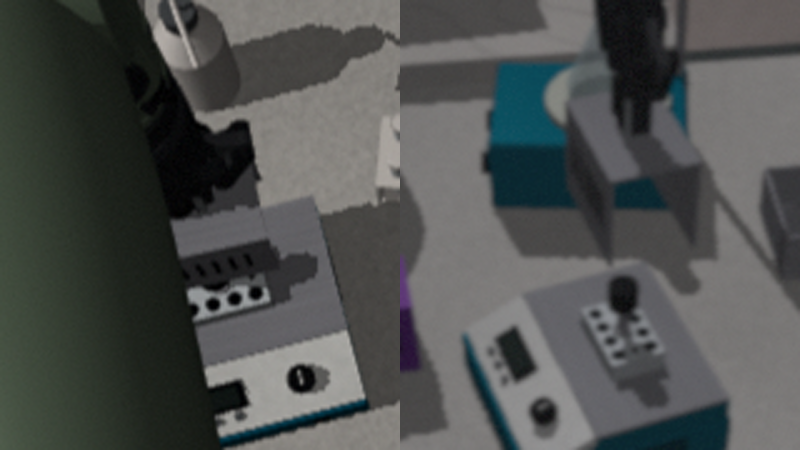

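Run:
```python
from h import *
import cv2
L=np.array([.5265,-.2497]);ly=-.133
bot.move_pose(np.r_[L,.34],quat(ly+np.pi/2))
bot.move_linear(np.r_[L,.262],speed=.15)
print(bot.read_clock(),bot.read_position())
b=bot.camera("side")[200:480,240:440];a=bot.camera("top")[150:290,370:530]
cv2.imwrite("pics/g3.png",np.hstack([cv2.resize(b,(400,560),interpolation=cv2.INTER_CUBIC),cv2.copyMakeBorder(cv2.resize(a,(400,350),interpolation=cv2.INTER_CUBIC),0,210,0,0,0)])[:,:,::-1])
```

```text
9.4417 [ 0.5271 -0.2495  0.2627]
```

View pics/g3.png

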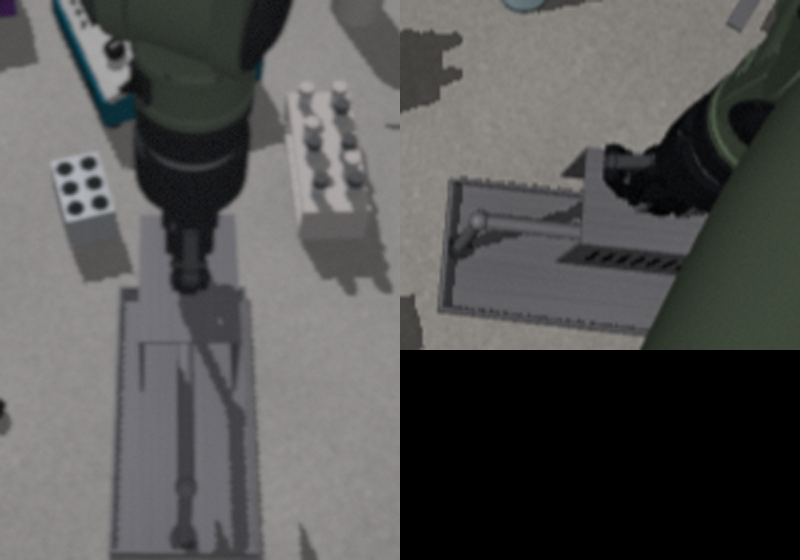

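Run:
```python
from h import *
import cv2
L=np.array([.5265,-.2497])
bot.move_linear(np.r_[L,.165],speed=.12)
print(bot.move_linear(np.r_[L,.14],speed=.03,until_force=3),bot.read_position(),bot.read_ft_force())
bot.set_gripper(.45); bot.set_gripper(.8); bot.wait(.2)
bot.move_linear(np.r_[L,.24],speed=.15)
bot.move_pose([.5,-.02,.36],quat(.2+np.pi/2))
print(bot.read_clock())
S=bot.camera("side");T=bot.camera("top");cv2.imwrite("pics/S4.png",S[:,:,::-1]);cv2.imwrite("pics/T4.png",T[:,:,::-1])
r=lambda v,w,h:cv2.resize(v,(w,h),interpolation=cv2.INTER_CUBIC)
out=np.zeros((600,800,3),np.uint8)
out[:300,:400]=r(T[200:290,380:500],400,300); out[:300,400:]=r(S[300:450,230:430],400,300)
out[300:,:400]=r(T[190:280,185:305],400,300); out[300:,400:]=r(S[160:250,260:380],400,300)
cv2.imwrite("pics/g4.png",out[:,:,::-1])
```

```text
True [ 0.5264 -0.2495  0.1465] [0.9047 0.1471 2.699 ]
13.8
```

View pics/g4.png

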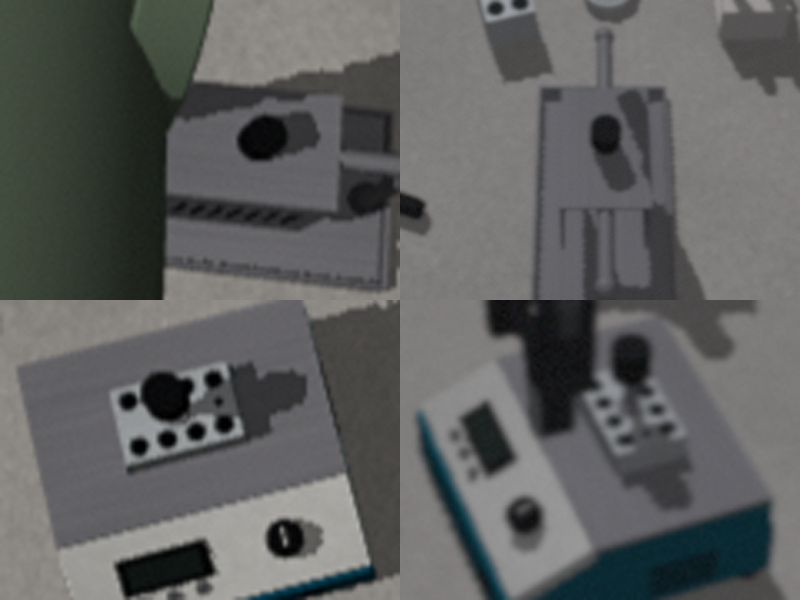

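Run:
```python
from h import *
a,b=.026,.04
o=[("top",[0,0,.147],(234.5,219.1)),("side",[0,0,.147],(329.3,177.1)),
("top",[a,b,.103],(218,217.9)),("top",[a,-b,.103],(254.6,208.9)),("top",[-a,-b,.103],(257.9,229)),("top",[-a,b,.103],(223.1,237.5)),
("side",[-a,-b,.103],(323.9,207.1)),("side",[a,-b,.103],(346.1,199.6))]
print("block",*fit(o,[.58,.2,.2],False))
print("knob z free",fit(o[:2],[.58,.2,.2,0])[0])
h=[("top",[.1,.1,.085],(190.4,211)),("top",[.1,-.1,.085],(275.6,190.6)),("side",[.1,-.1,.085],(371.6,219.1))]
v,r=fit(h,[.5,.2,.2],False);print("heater",v,r);print(v[:2]+.03*np.array([np.cos(v[2]),np.sin(v[2])]))
```

```text
block [0.5849 0.2208 0.2334] [[ 0.2003 -0.1541]
 [ 0.0017  1.0223]
 [-0.0987 -0.983 ]
 [-1.5264 -0.5339]
 [ 0.3413  1.4352]
 [-0.332   1.6539]
 [ 0.7933 -0.5554]
 [-0.155   1.2306]]
knob z free [0.5843 0.2208 0.1987 0.003 ]
heater [0.5477 0.2114 0.249 ] [[-0.4483  0.0924]
 [ 0.1218 -1.5746]
 [-0.8735  0.6573]]
[0.5768 0.2188]
```

Run:
```python
from h import *
K=np.array([.5846,.2206]);yw=.235;q=quat(yw+np.pi/2)
bot.move_pose(np.r_[K,.25],q)
bot.move_linear(np.r_[K,.131],speed=.1)
J=np.array([-np.sin(yw),np.cos(yw),0])
f0=bot.read_ft_force()
bot.set_gripper(.40,20);print(bot.read_gripper_width(),(bot.read_ft_force()-f0),(bot.read_ft_force()-f0)@J)
bot.set_gripper(0,20);bot.wait(.2);f=bot.read_ft_force()-f0
print(bot.read_gripper_width(),f,f@J,bot.read_position(),bot.read_clock(),bot.read_moment())
```

```text
0.40201819285254264 [ 1.0234 -0.716  -0.343 ] -0.9346271197133552
0.32161319872253347 [-2.1968  3.9635  3.0743] 4.366108261021883 [0.5844 0.2215 0.1313] 17.1583 [1.0848 0.4801 0.0056]
```

```bash
cat >> h.py <<'E'
yw=.235;K=np.array([.5846,.2206])+.001*np.array([-np.sin(yw),np.cos(yw)]);Z0=.131
def state(c,th,n=3,c0=0,th0=0,f0=0,v=.015):
    for i in range(1,n+1):
        cc=c0+(c-c0)*i/n;t=np.radians(th0+(th-th0)*i/n)
        T=R.from_rotvec(t*np.array([np.cos(yw),np.sin(yw),0]))
        bot.move_linear(np.r_[K,.077]+T.apply([0,0,Z0-.077+cc]),speed=v,rotation=quat(yw+np.pi/2,T))
        Z=R.from_euler('z',-yw)
        print(round(cc*1e3,1),round(np.degrees(t),1),Z.apply(bot.read_ft_force()-f0),Z.apply(bot.read_moment()),Z.apply(bot.read_position()-np.r_[K,0]),round(bot.read_gripper_width(),3))
E
python3 - <<'E'
from h import *
import cv2
f0=bot.read_ft_force()
bot.move_linear(np.r_[K,Z0],speed=.02);print(bot.read_ft_force()-f0,bot.read_ft_force())
bot.set_gripper(0,110);bot.wait(.1);f0=bot.read_ft_force();print(f0)
state(.0035,5,3,f0=f0)
print(bot.read_clock());np.save("f0.npy",f0)
S=bot.camera("side");cv2.imwrite("pics/g5.png",cv2.resize(S[110:270,240:400],(600,600),interpolation=cv2.INTER_CUBIC)[:,:,::-1])
E
```

```text
[ 1.0901 -2.7023  1.728 ] [-1.3526  1.77    5.1405]
[-2.6774  2.0121  7.0652]
1.2 1.7 [ 1.2985  1.5248 -1.9818] [0.6096 0.2296 0.08  ] [ 0.0001 -0.0016  0.1324] 0.295
2.3 3.3 [ 1.4018  1.6641 -2.7963] [0.4041 0.1479 0.0651] [ 0.0001 -0.0035  0.1334] 0.296
3.5 5.0 [ 2.4711  1.553  -3.1971] [0.4053 0.0471 0.0436] [ 0.0001 -0.0051  0.1343] 0.293
18.575
```

View pics/g5.png

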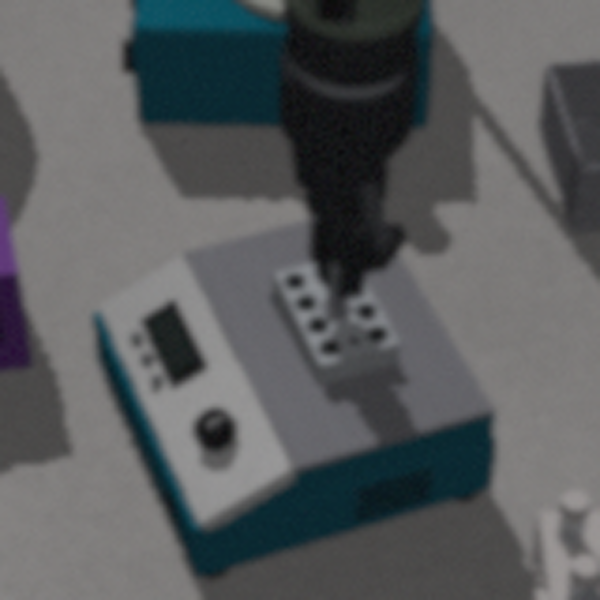

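```bash
cat >> h.py <<'E'
import cv2
def shift(S):
    g=lambda v:cv2.cvtColor(v,cv2.COLOR_RGB2GRAY).astype(np.float32)
    A=cv2.imread("pics/side0.png")[:,:,::-1].copy();out=[]
    for (x,y,w,h) in ((285,208,24,30),(278,195,40,66),(345,225,28,30)):
        t=g(A)[y:y+h,x:x+w];s=g(S)[y-6:y+h+6,x-6:x+w+6]
        m=cv2.matchTemplate(s,t,cv2.TM_CCOEFF_NORMED);_,v,_,l=cv2.minMaxLoc(m);
        d,_=cv2.phaseCorrelate(t,g(S)[y:y+h,x:x+w]);out.append((l[0]-6,l[1]-6,round(v,2),np.round(d,2)))
    return out
E
python3 - <<'E'
from h import *
f0=np.load("f0.npy")
print(shift(cv2.imread("pics/S4.png")[:,:,::-1].copy()),shift(bot.camera("side")))
state(.010,-5,6,.0035,5,f0)
S=bot.camera("side");print(shift(S),bot.read_clock())
state(.0165,5,6,.010,-5,f0)
S=bot.camera("side");print(shift(S),bot.read_clock())
cv2.imwrite("pics/g6.png",cv2.resize(S[110:270,240:400],(600,600),interpolation=cv2.INTER_CUBIC)[:,:,::-1])
E
```

```text
[(0, 0, 1.0, array([ 0.03, -0.  ])), (0, 0, 0.97, array([ 0.15, -0.04])), (0, 0, 0.98, array([-0.2 ,  0.11]))] [(0, 0, 1.0, array([ 0.14, -0.05])), (0, 0, 0.99, array([ 0.02, -0.07])), (0, 0, 1.0, array([0.06, 0.01]))]
4.6 3.3 [  3.7184  -0.7434 -10.2362] [ 0.5142 -0.3276  0.0447] [-0.0002 -0.0037  0.1347] 0.293
5.7 1.7 [  4.5413  -3.3858 -14.6749] [ 0.4452 -0.4315  0.0595] [-0.0004 -0.002   0.1358] 0.295
6.8 0.0 [  4.3381  -3.3144 -17.6435] [ 0.4382 -0.4668 -0.0023] [-0.0005 -0.0002  0.137 ] 0.292
7.8 -1.7 [  4.394   -2.9416 -21.3998] [ 0.4657 -0.4858 -0.0181] [-0.0005  0.0016  0.1381] 0.294
8.9 -3.3 [  4.4102  -4.0973 -22.0477] [ 0.5145 -0.4842  0.0026] [-0.0005  0.0035  0.1392] 0.294
10.0 -5.0 [  4.1973  -4.5086 -22.8916] [ 0.6643 -0.3869  0.0289] [-0.0005  0.0055  0.1403] 0.294
[(0, 0, 1.0, array([ 0.08, -0.18])), (0, 0, 0.99, array([ 0.08, -0.19])), (0, 0, 1.0, array([0.03, 0.04]))] 20.45
11.1 -3.3 [  3.3205  -1.4218 -28.2527] [ 0.6688 -0.3826 -0.041 ] [-0.0007  0.0036  0.1413] 0.292
12.2 -1.7 [  2.945   -2.842  -28.4065] [ 0.2348 -0.2256 -0.1099] [-0.0006  0.0016  0.1427] 0.298
13.3 0.0 [  2.2501  -2.1998 -27.7017] [-0.0932 -0.0824 -0.0431] [-0.0004 -0.0003  0.144 ] 0.292
14.3 1.7 [  1.5087  -1.9313 -28.1817] [-0.4299 -0.0108 -0.068 ] [-0.0002 -0.0024  0.1452] 0.293
15.4 3.3 [  1.9691  -2.2075 -28.4624] [-0.8127  0.0791  0.0134] [-0.     -0.0045  0.1463] 0.294
16.5 5.0 [  0.6454  -2.8941 -27.0059] [-1.0032  0.3103  0.1652] [-0.0001 -0.0064  0.1474] 0.294
[(0, 0, 1.0, array([0.29, 0.12])), (0, 0, 0.99, array([0.13, 0.14])), (0, 0, 0.99, array([0.01, 0.13]))] 22.2917
```

View pics/g6.png

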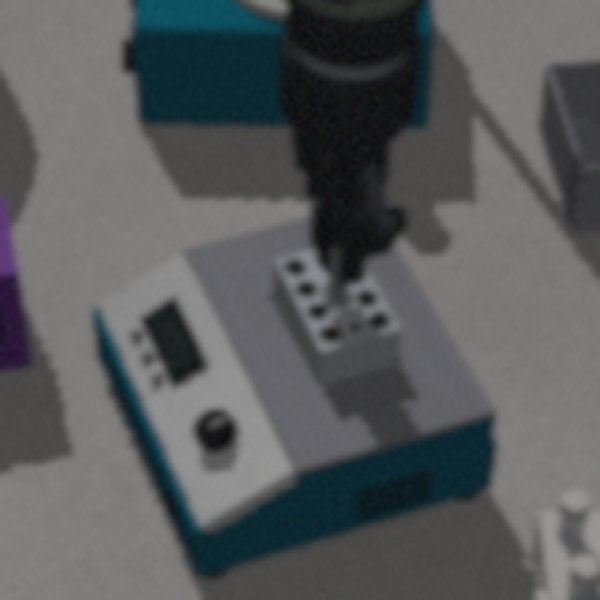

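Run:
```python
from h import *
f0=np.load("f0.npy")*0
state(.0155,4,1,.0165,5,f0)
state(.021,-5,6,.0155,4,f0)
S=bot.camera("side");print(shift(S),bot.read_clock())
state(.0205,-4,1,.021,-5,f0)
state(.0260,5,6,.0205,-4,f0)
S=bot.camera("side");print(shift(S),bot.read_clock())
```

```text
15.5 4.0 [  0.6026   0.6781 -21.5226] [-0.8779  0.1093 -0.037 ] [-0.0001 -0.0043  0.1461] 0.296
16.4 2.5 [ -0.027    1.2907 -21.908 ] [-0.1896 -0.0956  0.1378] [ 0.0002 -0.0024  0.1474] 0.294
17.3 1.0 [ -0.2307   0.4543 -21.2007] [-0.0535 -0.2075  0.1199] [ 0.0002 -0.0009  0.1484] 0.293
18.3 -0.5 [ -0.2764  -1.2526 -20.7792] [ 0.2842 -0.1671  0.0003] [0.0002 0.001  0.1494] 0.298
19.2 -2.0 [  1.8495  -1.1709 -19.8922] [ 0.6411 -0.3484 -0.0312] [0.0003 0.0029 0.1503] 0.298
20.1 -3.5 [  0.7964  -0.5615 -20.1769] [ 0.8509 -0.3122 -0.0566] [0.0004 0.0049 0.1512] 0.295
21.0 -5.0 [  1.9577  -0.3283 -18.8253] [ 1.0269 -0.4097 -0.1131] [0.0004 0.0069 0.152 ] 0.291
[(0, -1, 0.99, array([ 0.28, -0.65])), (0, -1, 0.99, array([ 0.17, -0.85])), (0, -1, 0.99, array([ 0.31, -0.49]))] 24.3417
20.5 -4.0 [  1.6245  -1.1226 -20.7617] [ 0.7267 -0.4063  0.0436] [-0.0002  0.0045  0.1511] 0.29
21.4 -2.5 [  1.8345   0.5542 -21.3466] [ 0.4251 -0.4038  0.0109] [-0.0002  0.0028  0.1522] 0.294
22.3 -1.0 [  2.1353   0.0532 -21.4897] [ 0.0916 -0.347  -0.1023] [-0.0001  0.001   0.1533] 0.292
23.2 0.5 [  1.6397   1.1276 -20.9614] [-0.2184 -0.2768 -0.056 ] [-0.0001 -0.0009  0.1543] 0.295
24.2 2.0 [-0.5185  1.0953 -3.1231] [ 0.2201  0.1542 -0.0149] [ 0.0021 -0.0027  0.1582] 0.291
25.1 3.5 [-0.0197  4.8681  3.9753] [ 0.8461 -0.0212  0.0159] [ 0.0019 -0.0043  0.1583] 0.293
26.0 5.0 [0.4835 4.8465 6.119 ] [ 1.4185 -0.2781  0.0232] [ 0.0016 -0.006   0.1585] 0.294
[(0, 0, 0.99, array([ 0.61, -0.02])), (0, 0, 0.99, array([0.44, 0.02])), (0, 0, 0.99, array([0.39, 0.13]))] 26.4333
```

```bash
cat > rock.py <<'E'
from h import *
def go(c,t,v=.015):
    T=R.from_rotvec(np.radians(t)*np.array([np.cos(yw),np.sin(yw),0]))
    bot.move_linear(np.r_[K,.077]+T.apply([0,0,Z0-.077+c]),speed=v,rotation=quat(yw+np.pi/2,T))
    Z=R.from_euler('z',-yw);f=Z.apply(bot.read_ft_force());m=Z.apply(bot.read_moment())
    print(round(c*1e3,1),t,f,m,Z.apply(bot.read_position()-np.r_[K,0]))
    return f[2]
E
python3 - <<'E'
from rock import *
c=.026
for ts in ((3.5,2,.5,-1,-2.5,-4,-5),(-3.5,-2,-.5,0)):
    for t in ts:
        fz=go(c,t)
        c+= .0007 if fz>-7 else (0 if fz>-12 else -.0007)
    S=bot.camera("side");print(shift(S),bot.read_clock())
cv2.imwrite("pics/g7.png",cv2.resize(S[110:270,240:400],(600,600),interpolation=cv2.INTER_CUBIC)[:,:,::-1])
E
```

```text
26.0 3.5 [1.1373 5.7292 1.4372] [ 1.2727 -0.4621  0.0051] [ 0.0011 -0.0039  0.1576]
26.7 2 [1.103  3.9025 0.199 ] [ 0.9605 -0.2655  0.0532] [ 0.0003 -0.0026  0.1577]
27.4 0.5 [-0.0041  1.3634 -4.3131] [0.042  0.0087 0.0604] [-0.0008 -0.0014  0.1577]
28.1 -1 [-0.3823 -0.0009 -4.6139] [0.0691 0.0081 0.0172] [-0.0003  0.0014  0.1588]
28.8 -2.5 [-0.5842 -0.0992 -3.3998] [ 0.0505  0.0228 -0.0347] [-0.      0.0039  0.1597]
29.5 -4 [-0.5387  0.4286 -4.9825] [ 0.1369 -0.0285 -0.0299] [-0.      0.0061  0.1603]
30.2 -5 [ 0.5576  0.0996 -3.1557] [ 0.129  -0.0703  0.0331] [-0.      0.0076  0.1609]
[(0, 0, 0.99, array([0.66, 0.08])), (0, 0, 0.99, array([ 0.41, -0.01])), (0, 0, 0.99, array([0.57, 0.08]))] 28.5333
30.9 -3.5 [ 0.1734  0.1609 -3.8621] [ 0.1742  0.0329 -0.0169] [0.0001 0.0046 0.1619]
31.6 -2 [ 0.1813 -0.5225 -4.2223] [ 0.0592 -0.0059  0.031 ] [0.0001 0.0026 0.1627]
32.3 -0.5 [ 0.8643 -0.3862 -3.5972] [ 0.0208 -0.0124 -0.0745] [0.0001 0.0004 0.1634]
33.0 0 [-0.0472  0.7063 -4.23  ] [-0.0508 -0.0431  0.0076] [ 0.     -0.0001  0.1641]
[(0, 0, 0.99, array([0.49, 0.03])), (0, 0, 0.99, array([0.38, 0.01])), (0, 0, 0.99, array([0.49, 0.13]))] 29.7583
```

Run:
```python
from rock import *
go(.0555,0,.04); bot.wait(.5)
S=bot.camera("side");T=bot.camera("top");print(shift(S),bot.read_clock())
cv2.imwrite("pics/S8.png",S[:,:,::-1])
r=lambda v,w,h:cv2.resize(v,(w,h),interpolation=cv2.INTER_CUBIC)
out=np.zeros((600,800,3),np.uint8);out[:600,:500]=r(S[140:260,270:370],500,600)
out[:225,500:]=r(T[150:300,150:350],300,225);out[225:600,500:]=r(S[210:460,230:430],300,375)
# expected block corners with axis at K, underside z=.1105
a,b=.026,.04
P=[np.r_[K,0]+R.from_euler('z',yw).apply([x,y,z]) for z in (.1105,.1585) for x,y in ((a,-b),(-a,-b),(-a,b),(a,b))]
p=(proj("side",P)-[270,140])*5;print(p)
for u in p: cv2.circle(out,tuple(int(v) for v in np.clip(u,0,499)),3,(255,0,0),-1)
cv2.imwrite("pics/g8.png",out[:,:,::-1])
```

```text
55.5 0 [-0.5599 -0.3893 -4.6216] [ 0.0125  0.0365 -0.0184] [-0.0001  0.      0.1865]
[(0, 0, 0.99, array([0.62, 0.01])), (0, 0, 0.99, array([ 0.47, -0.01])), (0, 0, 0.99, array([0.43, 0.11]))] 31.0667
[[379.0243 291.3262]
 [272.3592 320.0153]
 [211.7536 205.6421]
 [314.9022 179.1236]
 [382.9924 214.2307]
 [273.0049 243.0417]
 [210.539  128.2719]
 [316.7915 101.7052]]
```

View pics/g8.png

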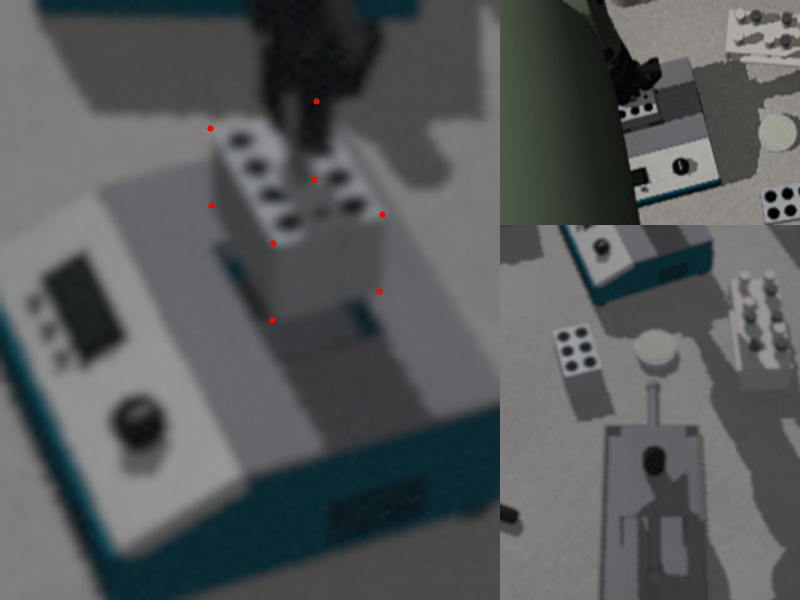

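```bash
cat > tilt.py <<'E'
from h import *
from scipy.optimize import minimize
a,b=.026,.04
C=lambda x,y,z:np.array([x*a,y*b,z*.048])
E=[((-1,1,1),(-1,-1,1)),((-1,-1,1),(1,-1,1)),((-1,-1,1),(-1,-1,0)),((-1,-1,0),(1,-1,0)),((-1,1,0),(-1,-1,0)),((1,-1,1),(1,-1,0)),((-1,1,1),(-1,1,0))]
def run(S,z0,edges):
    g=cv2.GaussianBlur(cv2.cvtColor(S,cv2.COLOR_RGB2GRAY).astype(np.float32),(0,0),.8)
    gx,gy=cv2.Sobel(g,cv2.CV_32F,1,0),cv2.Sobel(g,cv2.CV_32F,0,1)
    def cost(v):
        Rr=R.from_euler('z',yw+v[3]/50)*R.from_euler('xy',[v[4]/50,v[5]/50])
        o=np.r_[K,z0+.092]+v[:3]*1e-3;s=0
        for i in edges:
            p,q=C(*E[i][0]),C(*E[i][1])
            u=proj("side",o+Rr.apply(np.linspace(p,q,25)[1:-1]-[0,0,.092])).astype(np.float32)
            n=u[-1]-u[0];L=np.hypot(*n);n=np.array([-n[1],n[0]])/L
            G=[cv2.remap(k,u[None,:,0],u[None,:,1],cv2.INTER_CUBIC)[0] for k in(gx,gy)]
            s-=np.minimum(abs(n[0]*G[0]+n[1]*G[1]),120).mean()*L
        return s/1000+.002*np.sum(v**2)
    best=min((minimize(cost,np.r_[d,0,0,r,0],method="Powell") for d in((0,0),(1,0),(0,1)) for r in(-2,0,2)),key=lambda m:m.fun)
    v=best.x;print("offset mm",v[:3],"yaw roll pitch deg",np.degrees(v[3:]/50),best.fun)
if __name__=="__main__":
    run(cv2.imread("pics/S8.png")[:,:,::-1].copy(),.1105,range(7))
    run(cv2.imread("pics/S8.png")[:,:,::-1].copy(),.1105,[0,1,2,3,5])
    for d in((-.028,-.0425),(.028,-.0425)): print(proj("side",np.r_[K,.085]+R.from_euler('z',yw).apply([*d,0]))-[270,140])
E
python3 tilt.py
```

```text
Traceback (most recent call last):
  File "tilt.py", line 22, in <module>
    run(cv2.imread("pics/S8.png")[:,:,::-1].copy(),.1105,range(7))
    ~~~^^^^^^^^^^^^^^^^^^^^^^^^^^^^^^^^^^^^^^^^^^^^^^^^^^^^^^^^^^^
  File "tilt.py", line 19, in run
    best=min((minimize(cost,np.r_[d,0,0,r,0],method="Powell") for d in((0,0),(1,0),(0,1)) for r in(-2,0,2)),key=lambda m:m.fun)
  File "tilt.py", line 19, in <genexpr>
    best=min((minimize(cost,np.r_[d,0,0,r,0],method="Powell") for d in((0,0),(1,0),(0,1)) for r in(-2,0,2)),key=lambda m:m.fun)
              ~~~~~~~~^^^^^^^^^^^^^^^^^^^^^^^^^^^^^^^^^^^^^^^
  File "tilt.py", line 14, in cost
    u=proj("side",o+Rr.apply(np.linspace(p,q,25)[1:-1]-[0,0,.092])).astype(np.float32)
      ~~~~^^^^^^^^^^^^^^^^^^^^^^^^^^^^^^^^^^^^^^^^^^^^^^^^^^^^^^^^^
  File "h.py", line 7, in proj
    k=bot.calibration(c);E=k["extrinsics"];p=np.atleast_2d(P)@E[:3,:3].T+E[:3,3];q=p@k["mtx"].T
ValueError: time passes only in moves, steps and waits
```

Cache the calibration.

```bash
sed -i 's/k=bot.calibration(c);/k=cal(c);/; s/^def proj/import functools\ncal=functools.lru_cache(None)(lambda c:bot.calibration(c))\ndef proj/' h.py; sed -i 's/method="Powell")/method="Powell",bounds=[(-5,5)]*6)/' tilt.py; timeout 200 python3 tilt.py; python3 -c "
from cell import bot;print(bot.read_clock())"
```

```text
offset mm [-0.9816 -1.4689 -0.9291] yaw roll pitch deg [ 0.9733  1.6099 -0.7871] -7.926474456372853
offset mm [-1.1093 -2.1077 -0.1592] yaw roll pitch deg [ 0.328   1.6775 -0.61  ] -5.635099550352249
[[53.978 72.77 ]]
[[76.6129 66.5927]]
31.0667
```

Run:
```python
from tilt import *
T=R.from_rotvec(np.radians(-1.5)*np.array([np.cos(yw),np.sin(yw),0]))
bot.move_linear(np.r_[K,Z0+.0555],speed=.02,rotation=quat(yw+np.pi/2,T));bot.wait(.8)
S=bot.camera("side");cv2.imwrite("pics/S9.png",S[:,:,::-1])
print(bot.read_position(),bot.read_ft_force(),bot.read_gripper_width(),shift(S),bot.read_clock())
run(S,.1105,range(7))
```

```text
[0.5844 0.2216 0.1865] [-0.4118 -0.1642 -4.3814] 0.29474441773964494 [(0, 0, 0.99, array([0.62, 0.09])), (0, 0, 0.99, array([0.4 , 0.01])), (0, 0, 0.99, array([ 0.43, -0.1 ]))] 32.1667
offset mm [-1.5238 -2.0123 -0.2123] yaw roll pitch deg [ 1.0629  0.7129 -1.273 ] -7.843691000301297
```

Roll is now about 0.7°, which is within the fit's noise. The block is held at about z = 0.11, so I'm handing in.

```bash
python3 -c "
from cell import bot
print(bot.read_joint_vel());bot.close_job()"
```

```text
[-0.00165586  0.00101964 -0.00189183 -0.0013511   0.00117651 -0.00055056]
the job is handed in; nothing more can be done
```

The cover is hanging on the drying rail, the block has been rocked free, and I handed the job in at about 32 s with the gripper still holding the block. One thing fell short: the heater was probably lifted or tipped slightly for a moment during the rocking.

**What I did:** I took the steel cover by its knob, not the purple look-alike, and set it level astride the bar near its middle. I then gripped the block's knob at 110 N and rocked the block about ±5° until it came free. Last, I raised it straight above the well and turned the grip by 1.5° to correct a slight lean of the block.

**Last checks:**
- **Block:** its underside is about 25 mm above the deck. The wrist carries about 4.4 N (roughly 0.45 kg), so the block is free. Fitting its edges in the side picture gave about 0.7° roll and 1.3° pitch. That fit also put it 1.5–2 mm off sideways, about the accuracy of the calibration.
- **Cover, spare block, dish and rack:** in the last picture the cover still hung on the rail, and the other three looked unmoved.

**What did not go cleanly:**
- **Heater lift:** in the middle strokes the upward pull reached about 20 N, and the side picture showed the heater shifted up by about 0.7 px, roughly 1–1.5 mm. It was back down by the next stroke. I then limited the pull by force, and the block came free.
- **Heater position:** it finished about 0.5 px, or 1 mm, to the side of where it started.

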